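# Feed a tin through the flap of the can chute

## Task

Put the flat tin away in the can chute: with your fingertips push it gently and steadily along the chute's deck against the hanging metal flap, so that it opens the flap, goes right through and slides down the ramp behind it, then draw the fingers out and let the flap swing fully shut. Never lift, pinch or flick the tin or turn it over, and leave the bowl, the tumbler and the honey pot where they stand.

Things in the scene. Friction and masses are not known exactly. Their poses are not given: they have to be found in the camera images.
- tin: closed oblong meat tin, plain steel with rounded corners (radius 16 mm) and a pull ring on top; 60 mm along its x, 100 mm along its y, 36 mm tall, about 0.22 kg; lies flat on the chute's deck before the flap, one long side turned roughly to the flap (up to about 0.45 rad askew). Origin at the centre of its underside; z up.
- bay: can chute fixed to the ledge. Origin on the ledge below mid-doorway, in the closed flap's plane; x points level into the chute (pushing direction), y left along the doorway, z up. Level white deck, top 85 mm above the ledge, 240 mm wide, from x = -210 to 22 mm. There a slick 26 degree steel ramp (friction about 0.12) begins, down to an end wall at x = 196 mm, 160 mm wide between side walls.
- lintel (a point): middle of the steel lintel's underside, top of the doorway, 62 mm above the deck. The doorway is 160 mm wide (bay y from -80 to 80 mm) between two 12 mm wide steel posts; lintel and posts reach from bay x = -3 to 6 mm; the lintel's top is 72 mm above the deck, and a clear hood of the same height covers bay x = 6 to 91 mm. Behind that the tray is open above.
- flap (a joint): aluminium flap that fills the doorway, hinged along its top edge 62 mm above the deck: 152 mm wide, 56 mm high, 3 mm thick, 45 g. 0 = hanging shut; grows as it swings into the bay (towards the bay's +x), up to 1.4 rad. It cannot swing outwards; a fraction of a newton opens it, and it falls shut by its own weight in under a second once nothing holds it.
- flap_edge (a point): middle of the flap's free lower edge, 6 mm above the deck when shut
- bowl: grey plastic cereal bowl, 124 mm across the rim, 55 mm tall; origin at the centre of its underside; not to be moved
- tumbler: glass tumbler, 72 mm across the rim, 100 mm tall; origin at the centre of its underside; not to be moved
- honey_pot: closed white ceramic honey pot, 84 mm across, 102 mm tall with its lid knob; origin at the centre of its underside; not to be moved

How it is judged:
By the outcome, as a careful person would: the job done as asked, in the order asked, and still so for the second after the job is handed in, with the robot touching nothing.
It also fails if it takes over 32 s, if anything falls off the work surface, if the arm or the gripper's body presses on something with over 40 N, if the wrist force passes 120 N, or if a joint passes its speed limit or range.

## Robot

A 6-joint arm with a two-finger parallel gripper is mounted at the origin on the work surface. World frame = base frame: x ahead of the robot, y to its left, z up, the work surface at z = 0. Lengths are in m, angles in rad, forces in N, time in s.
With the tool pointing down it reaches from about 0.375 to 0.9 m from the base axis. Payload 3.1 kg.
Tool frame: the origin (TCP) lies at the very end of the fingers, on their centre line; the grasp point (between the pads) lies 19 mm behind it; z points along the fingers, y is the line along which they close (so a half turn about z gives the same grasp; the last joint's range is limited). The gripper opens to 87 mm and grips with 3 to 60 N. Pads are 19 mm wide; open, the fingers measure 117 mm over their backs; the gripper's body (75 mm by 190 mm) begins 51 mm behind the grasp point.
Start: joints at [-0.178, 0.527, 1.433, -0, 1.181, -0.178], TCP at [0.625, 0, 0.201] pointing down, gripper open.
Joint ranges: [-3.08, 3.08], [-0.75, 2.2], [0.22, 2.44], [-1.43, 4.57], [0, 2.65], [-2.85, 2.85]. Speed limits (rad/s): [2.79, 2.79, 3.14, 3.14, 3.14, 3.14].

## Interface

Orientations are given as a rotation vector (axis times angle).
In Python, from plant import robot gives the robot as it stands.
- The arm moves only by the shell command python3 -m creep 'ROWS' [FORCE]. ROWS is JSON, a list of rows, each an object with "gripper": the closure in counts, from 0 (fully open) to 255 (shut); "slide": the shift along the world's x, y, z in mm, a list of three; "dr": the turn, a rotation vector about the world's x, y, z in rad, a list of three. A call has 1 to 8 rows; each row shifts and turns the commanded pose from where the row before left it; what a row does not reach is not made up. A row lasts 1/12 s, in which the tool goes at most 41.7 mm and 7.16 degrees, less where a joint would pass 70% of its speed; a pose out of reach is approached as far as the arm can. A call with a gripper value outside its range is refused whole. The fingers move at their own pace and stop on an object; FORCE is the grip in N (left out, the last holds). Time passes only in rows, so rows that do not move let the fingers close. It gives the time, the measured TCP pose, the force, the opening and the grip force at its end, in the units of the state.
- robot.observe(): the state, without advancing time (a new reading comes with each control period).
- robot.read_camera(name): name is "scene" or "side" or "wrist"; returns a dict with "frame" (480x640x3 uint8, red, green, blue), "depth" (480x640 float32, m along the optical axis (not along the pixel's ray), 0 where there is no reading), "fx", "fy", "cx", "cy" (pixels), "world_from_camera" (4x4, takes a point from camera to world coordinates); the wrist camera has in their place "tool_from_camera" (4x4, takes a point from camera to tool coordinates, whose origin is the TCP and whose axes are the flange's). Camera axes: x right, y down, z forward; pixel columns grow to the right and rows downward; lengths in m; the calibration is good to about 2 mm. A picture is of the moment at which its call begins: read the wrist's pose just before it.
- robot.sign_off(): hands the job in; it is judged then, once.
The state is a dict: "time_s": time; "joints": joint angles; "joint_velocities": joint speeds; "effort": joint torques, N m; "eef_pos": TCP position; "tcp_rot": TCP orientation; "ft_force": force on the tool from outside, world axes, zero at the start; "ft_torque": the same for the moment, N m; "width": opening from 0.0 (shut) to 1.0 (fully open); "grasp_force": force on a finger pad.
Only numpy, scipy, OpenCV 4.12 (cv2) and the standard library are available. Lean on these libraries where they do the work, as an engineer would, in place of code of your own. Each camera call takes 0.05 s, during which the arm holds its last target. There are 200 camera calls.

## Working session

There is one attempt and no reset: what is moved stays moved. The work goes in short steps, Python scripts to look and compute and a shell command to move; the robot and the scene stay as the last step left them, time stands still between calls to the robot, and variables do not carry over. Pictures are saved under pics/ and viewed, at most 10 in all, crops included, and the job is handed in when it is done.

```bash
mkdir -p pics; cat > h.py <<'E'
import numpy as np, cv2
from plant import robot
def cam(n):
    c=robot.read_camera(n); cv2.imwrite(f'pics/{n}_{int(robot.observe()["time_s"]*1000)}.png',c['frame'][:,:,::-1]); return c
def cloud(c,T=None):
    T=c['world_from_camera'] if T is None else T
    v,u=np.mgrid[:480,:640]; d=c['depth']
    P=np.stack([(u-c['cx'])/c['fx']*d,(v-c['cy'])/c['fy']*d,d],-1)
    return P@T[:3,:3].T+T[:3,3]
E
python3 - <<'E'
from h import *
for n in('scene','side'):
    c=cam(n); np.savez(f'{n}.npz',**{k:c[k] for k in c})
    print(c['world_from_camera'].round(3).tolist())
print(robot.observe())
E
ls pics
```

```text
[[-0.47, 0.509, -0.721, 1.361], [0.882, 0.257, -0.394, 0.448], [-0.015, -0.822, -0.57, 0.698], [0.0, 0.0, 0.0, 1.0]]
[[0.986, -0.077, 0.147, 0.47], [-0.166, -0.543, 0.823, -0.756], [0.016, -0.836, -0.548, 0.653], [0.0, 0.0, 0.0, 1.0]]
{'time_s': 0.1, 'joints': array([-1.78500562e-01,  5.28408759e-01,  1.43374302e+00, -1.92547447e-05,
        1.18139430e+00, -1.78507665e-01]), 'joint_velocities': array([-0.00021714, -0.00030094, -0.00371543,  0.00039188,  0.00171373,
       -0.00060074]), 'effort': array([-3.02360622e-04, -4.40987206e+01, -1.77151054e+01,  6.34850166e-02,
        5.34114777e-02, -3.85449334e-05]), 'eef_pos': array([6.24314834e-01, 1.46809087e-04, 1.99957585e-01]), 'tcp_rot': array([-2.22029766e+00, -2.22032970e+00,  1.77206004e-03]), 'ft_force': array([-0.43181374, -0.37884266, -0.45051963]), 'ft_torque': array([0.02024511, 0.04363061, 0.00262328]), 'grasp_force': 0.0, 'width': 1.0005886569715918}
scene_50.png
side_100.png
```

View pics/scene_50.png

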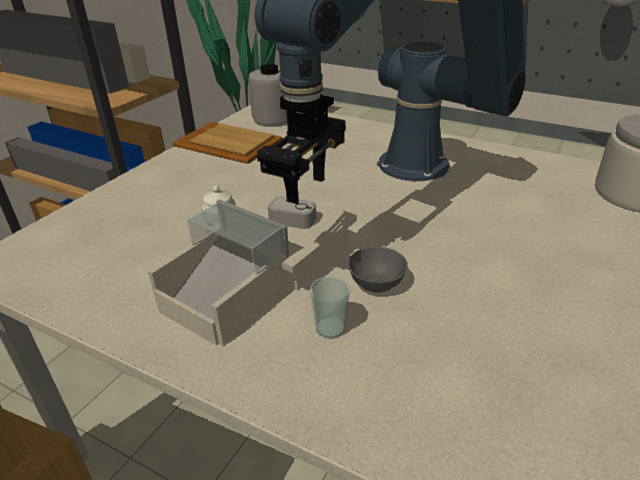

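View pics/side_100.png

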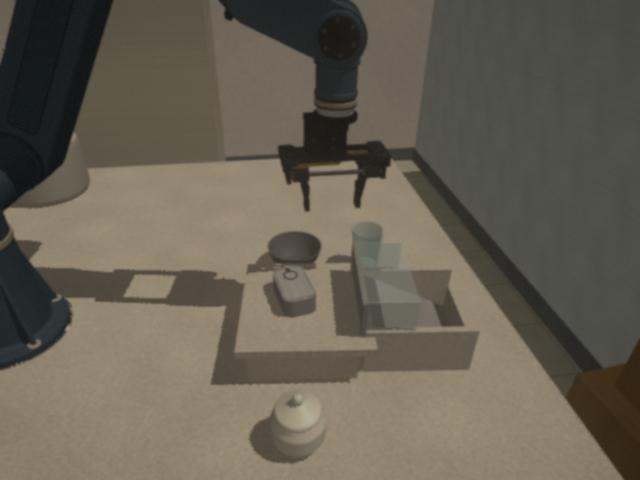

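The scene view shows the chute with its tray at about (220,285) and the tin at (292,212). The side view shows the tin at (294,292), the deck spanning columns 240–375, the flap and lintel near column 360, and the honey pot at (298,425). The bowl and tumbler are on the far side.

```bash
python3 - <<'E'
from h import *
for n in('side','scene'):
    c=dict(np.load(n+'.npz')); P=cloud(c)
    v,u=np.mgrid[:480,:640]; ok=c['depth']>0
    box=(u>225)&(u<385)&(v>255)&(v<385) if n=='side' else (u>180)&(u<330)&(v>190)&(v<290)
    for name,z0,z1 in(('deck',.08,.09),('tin',.115,.127)):
        m=ok&box&(P[...,2]>z0)&(P[...,2]<z1)
        if name=='tin': m&=(u>268)&(u<320)&(v>190)&(v<(235 if n=='scene' else 320))
        k,l,s,ce=cv2.connectedComponentsWithStats(m.astype(np.uint8))
        if k<2: continue
        i=1+s[1:,4].argmax(); Q=P[l==i]
        r=cv2.minAreaRect((Q[:,:2]*1000).astype(np.float32))
        print(n,name,len(Q),np.median(Q[:,2]),r,cv2.boxPoints(r).round(0).tolist())
c=dict(np.load('side.npz'));P=cloud(c)
for (a,b) in((352,290),(360,330),(245,265),(237,347),(375,347),(378,335),(370,368),(470,366),(476,330),(448,270),(298,398),(294,240),(367,228),(415,325),(418,300),(400,243)): print(a,b,P[b,a].round(3))
c=dict(np.load('scene.npz'));P=cloud(c)
print('scene')
for (a,b) in((152,273),(216,338),(288,225),(227,203),(190,215),(253,268),(330,290),(378,260),(217,188)): print(a,b,P[b,a].round(3))
E
```

```text
side deck 9004 0.08496987038927079 ((567.6921997070312, -104.64151000976562), (244.2625274658203, 248.40342712402344), 82.74732971191406) [[429.0, -210.0], [675.0, -241.0], [706.0, 1.0], [460.0, 32.0]]
side tin 1214 0.1214417980041283 ((540.2627563476562, -89.50001525878906), (60.44641876220703, 104.94891357421875), 9.824421882629395) [[502.0, -43.0], [519.0, -146.0], [579.0, -136.0], [561.0, -33.0]]
scene deck 1823 0.0852680454287229 ((603.343994140625, -32.44758605957031), (361.1714172363281, 112.9466552734375), 14.213871002197266) [[414.0, -22.0], [442.0, -132.0], [792.0, -43.0], [765.0, 67.0]]
scene tin 674 0.12159992271013109 ((541.0700073242188, -89.91966247558594), (65.6023178100586, 101.12264251708984), 10.25007438659668) [[500.0, -46.0], [518.0, -146.0], [582.0, -134.0], [564.0, -34.0]]
352 290 [ 0.653 -0.082  0.084]
360 330 [ 0.639 -0.202  0.098]
245 265 [ 0.453  0.145 -0.001]
237 347 [ 0.435 -0.199  0.086]
375 347 [ 0.657 -0.232  0.086]
378 335 [ 0.669 -0.209  0.088]
370 368 [ 0.661 -0.209  0.01 ]
470 366 [ 0.844 -0.224  0.   ]
476 330 [ 0.833 -0.229  0.095]
448 270 [ 0.853 -0.06   0.094]
298 398 [ 0.519 -0.325  0.101]
294 240 [0.573 0.18  0.035]
367 228 [0.737 0.135 0.082]
415 325 [ 0.729 -0.214  0.107]
418 300 [ 0.73  -0.208  0.156]
400 243 [ 0.752 -0.042  0.156]
scene
152 273 [ 0.838 -0.221  0.094]
216 338 [ 0.864 -0.061  0.019]
288 225 [ 0.571 -0.083  0.089]
227 203 [ 0.646 -0.18   0.159]
190 215 [ 0.528 -0.413 -0.001]
253 268 [ 0.711 -0.08   0.069]
330 290 [0.705 0.091 0.072]
378 260 [0.525 0.113 0.03 ]
217 188 [ 0.519 -0.316  0.098]
```

```bash
python3 - <<'E'
from h import *
c=robot.read_camera('wrist'); print(c['tool_from_camera'].round(3),c['fx'])
E
python3 -m creep '[{"gripper":138,"slide":[-19,-10,6],"dr":[0,0,-0.121]},{"gripper":138,"slide":[-19,-10,6],"dr":[0,0,-0.121]},{"gripper":138,"slide":[-19,-10,6],"dr":[0,0,-0.121]},{"gripper":138,"slide":[-19,-10,6],"dr":[0,0,-0.121]}]'
python3 -c "
from h import *
o=robot.observe();print(o['joints'],o['eef_pos'],o['width'])"
```

```text
[[-0.    -0.969 -0.246  0.067]
 [ 1.    -0.001  0.001  0.   ]
 [-0.001 -0.246  0.969 -0.183]
 [ 0.     0.     0.     1.   ]] 340.9693844777287
time_s: 0.48
eef_pos: [0.5478, -0.0401, 0.2246]
tcp_rot: [-2.693, -1.616, 0.001]
ft_force: [-0.4, -0.0, 0.2]
width: 0.782
grasp_force: 0.0
[-2.76552173e-01  3.97703468e-01  1.59522792e+00 -5.91951104e-05
  1.14982032e+00  2.13046327e-01] [ 0.54778474 -0.04010912  0.22457961] 0.7824751341616953
```

```bash

python3 -m creep '[{"gripper":138,"slide":[-9,-5,4],"dr":[0,0,-0.1213]},{"gripper":138,"slide":[-9,-5,4],"dr":[0,0,-0.1213]},{"gripper":138,"slide":[-9,-5,4],"dr":[0,0,-0.1213]},{"gripper":138,"slide":[-9,-5,4],"dr":[0,0,-0.1213]},{"gripper":138,"slide":[-9,-5,4],"dr":[0,0,-0.1213]},{"gripper":138,"slide":[-9,-5,4],"dr":[0,0,-0.1213]},{"gripper":138,"slide":[-9,-5,4],"dr":[0,0,-0.1213]},{"gripper":138,"slide":[-9,-5,4],"dr":[0,0,-0.1213]}]' >/dev/null
python3 -m creep '[{"gripper":138,"slide":[0,0,0],"dr":[0,0,-0.1213]},{"gripper":138,"slide":[0,0,0],"dr":[0,0,-0.1213]},{"gripper":138,"slide":[0,0,0],"dr":[-0.0152,-0.119,0]},{"gripper":138,"slide":[0,0,0],"dr":[-0.0152,-0.119,0]},{"gripper":138,"slide":[0,0,0],"dr":[-0.0152,-0.119,0]},{"gripper":138,"slide":[0,0,0],"dr":[-0.0152,-0.119,0]},{"gripper":138,"slide":[0,0,0],"dr":[-0.0152,-0.119,0]},{"gripper":138,"slide":[0,0,0],"dr":[-0.0152,-0.119,0]}]'
cat > s.py <<'E'
from h import *
from scipy.spatial.transform import Rotation as R
o=robot.observe(); M=R.from_rotvec(o['tcp_rot']).as_matrix()
b=R.from_euler('z',-.126).as_matrix()
z=b.T@M[:,2]; y=b.T@M[:,1]
print('joints',o['joints'].round(3),'bay',(b.T@(o['eef_pos']*1000-[653,-115.5,85])).round(1),'pitch below level',np.degrees(np.arcsin(-z[2])).round(1),'z',z.round(3),'y',y.round(3),'F',o['ft_force'].round(1),'w',round(o['width'],2),'t',o['time_s'])
E
python3 s.py
```

```text
time_s: 1.82
eef_pos: [0.4784, -0.0718, 0.256]
tcp_rot: [2.98, -0.169, 0.93]
ft_force: [1.1, 1.4, 0.1]
width: 0.461
grasp_force: 0.0
joints [-0.572  0.076  2.176  0.691  0.433  0.545] bay [-178.7   21.4  171. ] pitch below level 55.4 z [ 0.568  0.025 -0.823] y [ 0.018 -1.    -0.018] F [1.1 1.4 0.1] w 0.46 t 1.8167
```

```bash

python3 -m creep '[{"gripper":138,"slide":[0,0,0],"dr":[-0.006,-0.05,0]},{"gripper":138,"slide":[0,0,0],"dr":[-0.006,-0.05,0]},{"gripper":138,"slide":[0,0,0],"dr":[-0.006,-0.05,0]},{"gripper":138,"slide":[0,0,0],"dr":[-0.006,-0.05,0]},{"gripper":138,"slide":[0,0,0],"dr":[-0.006,-0.05,0]},{"gripper":138,"slide":[0,0,0],"dr":[-0.006,-0.05,0]},{"gripper":138,"slide":[0,0,0],"dr":[0,0,0]},{"gripper":138,"slide":[0,0,0],"dr":[0,0,0]}]'; python3 s.py
python3 - <<'E'
from h import *
c=cam('wrist')
E
ls pics
```

```text
time_s: 2.48
eef_pos: [0.4813, -0.0678, 0.2552]
tcp_rot: [2.869, -0.15, 1.245]
ft_force: [0.6, -0.4, -0.4]
width: 0.46
grasp_force: 0.0
joints [-0.674  0.122  2.357  1.694  0.433 -0.541] bay [-176.4   25.7  170.2] pitch below level 43.1 z [ 0.728  0.044 -0.684] y [ 0.034 -0.999 -0.028] F [ 0.6 -0.4 -0.4] w 0.46 t 2.4833
scene_50.png
side_100.png
wrist_2533.png
```

```bash

python3 -m creep '[{"gripper":138,"slide":[-1.5,-2.5,-9],"dr":[0.005,0.037,-0.005]},{"gripper":138,"slide":[-1.5,-2.5,-9],"dr":[0.005,0.037,-0.005]},{"gripper":138,"slide":[-1.5,-2.5,-9],"dr":[0.005,0.037,-0.005]},{"gripper":138,"slide":[-1.5,-2.5,-9],"dr":[0.005,0.037,-0.005]},{"gripper":138,"slide":[-1.5,-2.5,-9],"dr":[0.005,0.037,-0.005]},{"gripper":138,"slide":[-1.5,-2.5,-9],"dr":[0.005,0.037,-0.005]},{"gripper":138,"slide":[-1.5,-2.5,-9],"dr":[0.005,0.037,-0.005]},{"gripper":138,"slide":[-1.5,-2.5,-9],"dr":[0.005,0.037,-0.005]}]'; python3 s.py
```

```text
time_s: 3.2
eef_pos: [0.4707, -0.0886, 0.1842]
tcp_rot: [3.02, -0.225, 0.808]
ft_force: [0.6, -0.1, 0.1]
width: 0.457
grasp_force: 0.0
joints [-0.594  0.243  2.224  0.875  0.32   0.334] bay [-184.3    3.8   99.2] pitch below level 60.1 z [ 0.498  0.019 -0.867] y [-0.014 -0.999 -0.03 ] F [ 0.6 -0.1  0.1] w 0.46 t 3.2
```

View pics/wrist_2533.png

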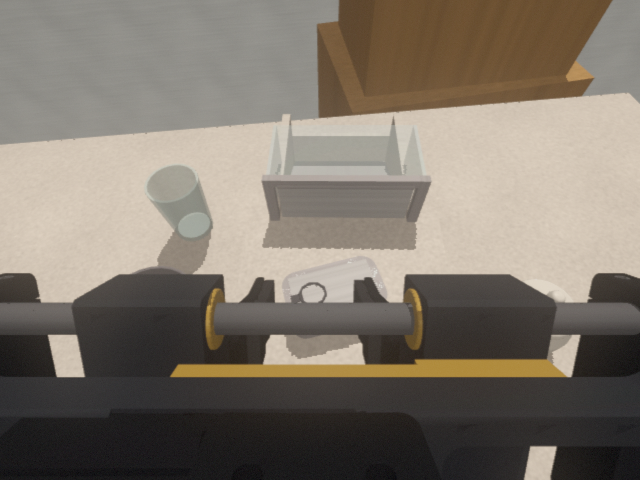

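The wrist view shows the flap centred at (345,195), the tin at (335,285) between and ahead of the fingers, and the tumbler and bowl on the left, clear. Next I lower the fingers behind the tin.

```bash

python3 -m creep '[{"gripper":138,"slide":[0,0,-12],"dr":[0,0,0]},{"gripper":138,"slide":[0,0,-12],"dr":[0,0,0]},{"gripper":138,"slide":[0,0,-12],"dr":[0,0,0]},{"gripper":138,"slide":[0,0,-12],"dr":[0,0,0]},{"gripper":138,"slide":[0,0,-12],"dr":[0,0,0]},{"gripper":138,"slide":[0,0,-10],"dr":[0,0,0]},{"gripper":138,"slide":[0,0,-9],"dr":[0,0,0]},{"gripper":138,"slide":[0,0,-6],"dr":[0,0,0]}]'; python3 s.py
```

```text
time_s: 3.87
eef_pos: [0.471, -0.0881, 0.1009]
tcp_rot: [3.022, -0.224, 0.81]
ft_force: [0.1, 0.1, -0.3]
width: 0.463
grasp_force: 0.0
joints [-0.595  0.494  2.319  2.069  0.282 -0.903] bay [-184.     4.3   15.9] pitch below level 60.1 z [ 0.499  0.021 -0.866] y [-0.014 -0.999 -0.032] F [ 0.1  0.1 -0.3] w 0.46 t 3.8667
```

```bash

python3 -m creep '[{"gripper":138,"slide":[5,-0.6,-0.4],"dr":[0,0,0]},{"gripper":138,"slide":[5,-0.6,-0.4],"dr":[0,0,0]},{"gripper":138,"slide":[5,-0.6,-0.4],"dr":[0,0,0]},{"gripper":138,"slide":[5,-0.6,-0.4],"dr":[-0.002,-0.015,0]},{"gripper":138,"slide":[5,-0.6,-0.4],"dr":[-0.002,-0.015,0]},{"gripper":138,"slide":[5,-0.6,-0.4],"dr":[-0.002,-0.015,0]},{"gripper":138,"slide":[5,-0.6,0],"dr":[-0.002,-0.015,0]},{"gripper":138,"slide":[5,-0.6,0],"dr":[-0.002,-0.015,0]}]'; python3 s.py;
python3 -m creep '[{"gripper":138,"slide":[5,-0.6,0],"dr":[-0.002,-0.015,0]},{"gripper":138,"slide":[5,-0.6,0],"dr":[-0.002,-0.015,0]},{"gripper":138,"slide":[5,-0.6,0],"dr":[-0.002,-0.015,0]},{"gripper":138,"slide":[5,-0.6,0],"dr":[-0.002,-0.015,0]},{"gripper":138,"slide":[5,-0.6,0],"dr":[-0.002,-0.015,0]},{"gripper":138,"slide":[5,-0.6,0],"dr":[-0.002,-0.015,0]},{"gripper":138,"slide":[5,-0.6,0],"dr":[-0.002,-0.015,0]},{"gripper":138,"slide":[5,-0.6,0],"dr":[-0.002,-0.015,0]}]'; python3 s.py
python3 - <<'E'
from h import *
c=cam('side');cv2.imwrite('pics/crop1.png',cv2.resize(c['frame'][200:400,200:480,::-1],None,fx=2.5,fy=2.5))
E
```

```text
time_s: 4.53
eef_pos: [0.5115, -0.0927, 0.0994]
tcp_rot: [2.985, -0.219, 0.926]
ft_force: [-2.2, -0.0, 0.5]
width: 0.455
grasp_force: 1.4
joints [-0.566  0.545  2.282  2.277  0.348 -1.082] bay [-143.2    4.8   14.4] pitch below level 55.6 z [ 0.564  0.021 -0.825] y [-0.01  -0.999 -0.033] F [-2.2 -0.   0.5] w 0.46 t 4.5333
time_s: 5.2
eef_pos: [0.5502, -0.0957, 0.0996]
tcp_rot: [2.92, -0.21, 1.102]
ft_force: [-5.7, 2.4, 7.8]
width: 0.456
grasp_force: 4.6
joints [-0.552  0.619  2.278  2.497  0.51  -1.295] bay [-104.5    6.7   14.6] pitch below level 48.7 z [ 0.659  0.023 -0.752] y [-0.005 -0.999 -0.035] F [-5.7  2.4  7.8] w 0.46 t 5.2
```

View pics/crop1.png

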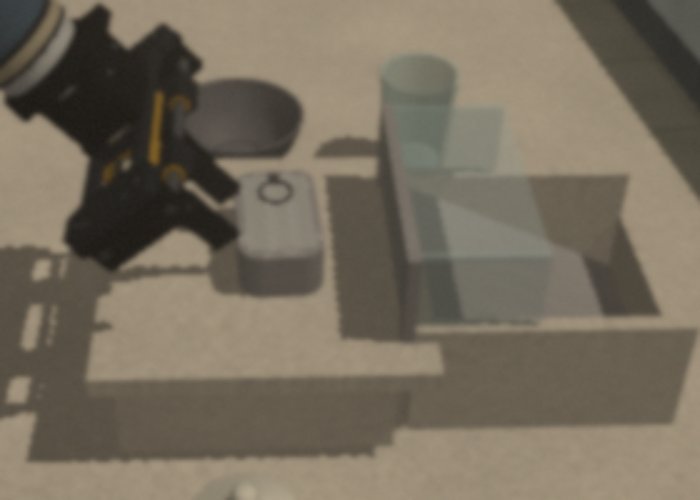

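The crop shows the tin squared up, at (280,230), with both fingertips on its rear side. The upward force suggests the tips are rubbing on the deck, so I'll lift them slightly and carry on.

```bash

python3 -m creep '[{"gripper":138,"slide":[2,-0.3,1.5],"dr":[0,0,0]},{"gripper":138,"slide":[4,-0.6,1],"dr":[0,0,0]},{"gripper":138,"slide":[4,-0.6,0.5],"dr":[0,0,0]}]'; python3 s.py;
python3 -m creep '[{"gripper":138,"slide":[5,-0.8,0],"dr":[0,0,0]},{"gripper":138,"slide":[5,-0.8,0],"dr":[0,0,0]},{"gripper":138,"slide":[5,-0.8,0],"dr":[0,0,0]},{"gripper":138,"slide":[5,-0.8,0],"dr":[-0.002,-0.015,0]},{"gripper":138,"slide":[5,-0.8,0],"dr":[-0.002,-0.015,0]}]'; python3 s.py
```

```text
time_s: 5.5
eef_pos: [0.5606, -0.0986, 0.1021]
tcp_rot: [2.919, -0.212, 1.099]
ft_force: [-3.0, 1.0, 0.7]
width: 0.462
grasp_force: 0.8
joints [-0.541  0.61   2.247  2.471  0.475 -1.252] bay [-93.8   5.1  17.1] pitch below level 48.8 z [ 0.658  0.021 -0.753] y [-0.007 -0.999 -0.034] F [-3.   1.   0.7] w 0.46 t 5.5
time_s: 5.92
eef_pos: [0.586, -0.103, 0.1025]
tcp_rot: [2.898, -0.211, 1.147]
ft_force: [-6.3, -0.5, 6.9]
width: 0.456
grasp_force: 4.6
joints [-0.523  0.63   2.206  2.494  0.487 -1.253] bay [-68.1   4.   17.5] pitch below level 46.9 z [ 0.683  0.02  -0.73 ] y [-0.006 -0.999 -0.033] F [-6.3 -0.5  6.9] w 0.46 t 5.9167
```

```bash

python3 -m creep '[{"gripper":138,"slide":[4,-0.5,0.4],"dr":[0,0,0]},{"gripper":138,"slide":[4,-0.5,0.3],"dr":[0,0,0]},{"gripper":138,"slide":[4,-0.5,0],"dr":[0,0,0]},{"gripper":138,"slide":[4,-0.5,0],"dr":[0,0,0]},{"gripper":138,"slide":[4,-0.5,0],"dr":[0,0,0]},{"gripper":138,"slide":[4,-0.5,0],"dr":[0,0,0]},{"gripper":138,"slide":[4,-0.5,0],"dr":[0,0,0]},{"gripper":138,"slide":[4,-0.5,0],"dr":[0,0,0]}]'; python3 s.py;
python3 - <<'E'
from h import *
c=cam('side');cv2.imwrite('pics/crop2.png',cv2.resize(c['frame'][200:400,200:480,::-1],None,fx=2.5,fy=2.5))
E
```

```text
time_s: 6.58
eef_pos: [0.6172, -0.1068, 0.1025]
tcp_rot: [2.9, -0.212, 1.143]
ft_force: [-4.5, 0.7, 4.9]
width: 0.461
grasp_force: 3.5
joints [-0.49   0.634  2.124  2.438  0.416 -1.157] bay [-36.6   4.2  17.5] pitch below level 47.1 z [ 0.681  0.02  -0.732] y [-0.006 -0.999 -0.034] F [-4.5  0.7  4.9] w 0.46 t 6.5833
```

View pics/crop2.png

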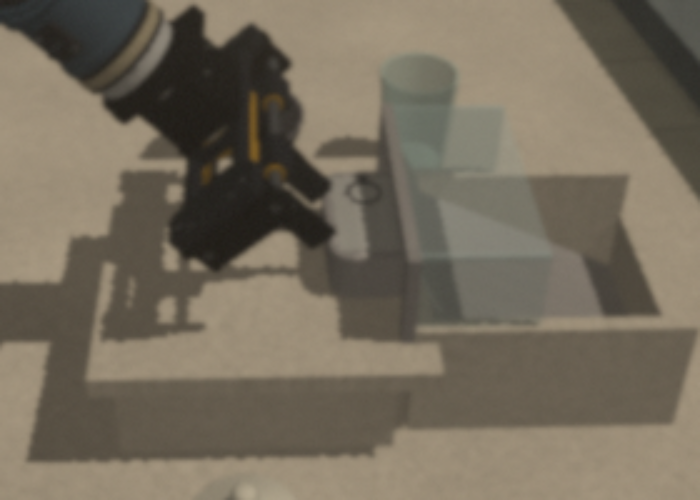

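The tin is now entering the doorway at (365,230) with the fingertips on its rear side, and all is square. I keep pushing.

```bash

python3 -m creep '[{"gripper":138,"slide":[4,-0.5,0],"dr":[-0.001,-0.009,0]},{"gripper":138,"slide":[4,-0.5,0],"dr":[-0.001,-0.009,0]},{"gripper":138,"slide":[4,-0.5,0],"dr":[-0.001,-0.009,0]},{"gripper":138,"slide":[4,-0.5,0],"dr":[-0.001,-0.009,0]},{"gripper":138,"slide":[4,-0.5,0],"dr":[-0.001,-0.009,0]},{"gripper":138,"slide":[4,-0.5,0],"dr":[-0.001,-0.009,0]},{"gripper":138,"slide":[4,-0.5,0],"dr":[-0.001,-0.009,0]},{"gripper":138,"slide":[4,-0.5,0],"dr":[-0.001,-0.009,0]}]'; python3 s.py;
python3 -m creep '[{"gripper":138,"slide":[4,-0.5,0],"dr":[-0.001,-0.009,0]}]';python3 s.py
python3 - <<'E'
from h import *
c=cam('side');cv2.imwrite('pics/crop3.png',cv2.resize(c['frame'][200:400,200:480,::-1],None,fx=2.5,fy=2.5))
E
```

```text
time_s: 7.3
eef_pos: [0.6493, -0.1106, 0.1033]
tcp_rot: [2.853, -0.208, 1.25]
ft_force: [-7.4, 0.8, 9.1]
width: 0.461
grasp_force: 5.7
joints [-0.478  0.678  2.092  2.53   0.495 -1.235] bay [-4.3  4.4 18.3] pitch below level 42.8 z [ 0.734  0.021 -0.679] y [-0.004 -0.999 -0.035] F [-7.4  0.8  9.1] w 0.46 t 7.3
time_s: 7.38
eef_pos: [0.6533, -0.1111, 0.1034]
tcp_rot: [2.847, -0.207, 1.263]
ft_force: [-8.2, 2.0, 10.0]
width: 0.458
grasp_force: 5.8
joints [-0.476  0.684  2.088  2.54   0.505 -1.243] bay [-0.2  4.4 18.4] pitch below level 42.3 z [ 0.74   0.021 -0.672] y [-0.004 -0.999 -0.036] F [-8.2  2.  10. ] w 0.46 t 7.3833
```

View pics/crop3.png

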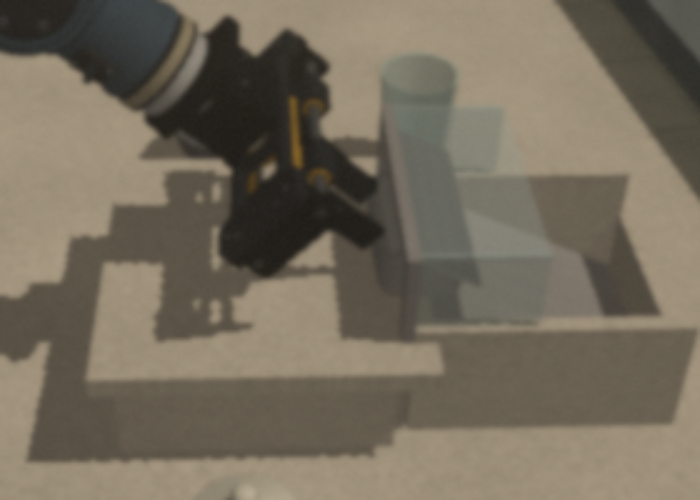

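The flap has opened, seen tilted at (450,220), and the tin's rear is just short of the doorway at about (385,270). Next I push in small steps to carry it past the deck's end.

```bash

python3 -m creep '[{"gripper":138,"slide":[3,-0.4,0.7],"dr":[0,0,0]},{"gripper":138,"slide":[3,-0.4,0.7],"dr":[0,0,0]}]'; python3 s.py;
python3 -m creep '[{"gripper":138,"slide":[3,-0.4,0.3],"dr":[0,0,0]},{"gripper":138,"slide":[3,-0.4,0],"dr":[0,0,0]}]';python3 s.py
python3 - <<'E'
from h import *
c=cam('side');d=cam('scene')
a=cv2.resize(c['frame'][230:370,320:480,::-1],(480,420));b=cv2.resize(d['frame'][180:350,140:330,::-1],(320,286))
b=cv2.copyMakeBorder(b,0,420-286,0,0,cv2.BORDER_CONSTANT)
cv2.imwrite('pics/crop4.png',np.hstack([a,b]))
E
```

```text
time_s: 7.6
eef_pos: [0.6592, -0.1119, 0.1044]
tcp_rot: [2.848, -0.207, 1.261]
ft_force: [-6.3, 0.8, 7.4]
width: 0.459
grasp_force: 4.9
joints [-0.471  0.682  2.072  2.528  0.488 -1.224] bay [ 5.7  4.3 19.4] pitch below level 42.3 z [ 0.739  0.021 -0.673] y [-0.004 -0.999 -0.036] F [-6.3  0.8  7.4] w 0.46 t 7.6
time_s: 7.77
eef_pos: [0.6662, -0.1129, 0.1059]
tcp_rot: [2.846, -0.207, 1.266]
ft_force: [-4.3, -0.1, 8.6]
width: 0.459
grasp_force: 4.6
joints [-0.466  0.683  2.056  2.519  0.477 -1.209] bay [12.8  4.2 20.9] pitch below level 42.1 z [ 0.741  0.022 -0.671] y [-0.003 -0.999 -0.036] F [-4.3 -0.1  8.6] w 0.46 t 7.7667
```

View pics/crop4.png

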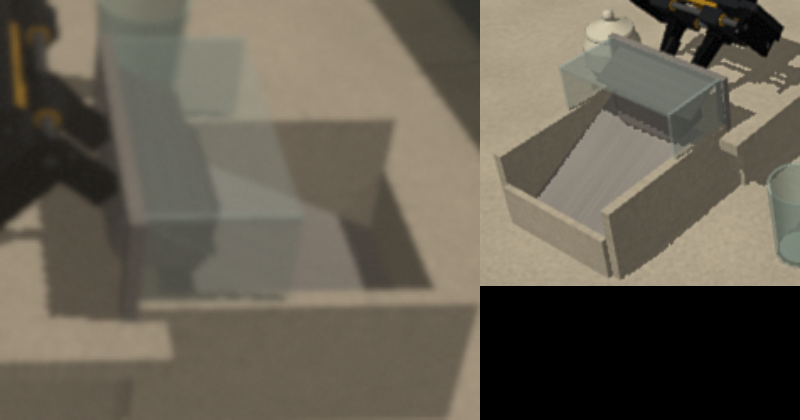

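```bash

python3 -m creep '[{"gripper":138,"slide":[2.5,-0.3,0.7],"dr":[0,0,0]},{"gripper":138,"slide":[2.5,-0.3,0.7],"dr":[0,0,0]}]'; python3 s.py;
python3 - <<'E'
from h import *
c=robot.read_camera('wrist');o=robot.observe()
from scipy.spatial.transform import Rotation as R
cv2.imwrite('pics/w2.png',cv2.resize(c['frame'][150:350,200:480,::-1],None,fx=2,fy=2))
d=robot.read_camera('side')['frame'][230:370,320:480,::-1]
cv2.imwrite('pics/w2.png',np.vstack([cv2.resize(c['frame'][100:400,150:550,::-1],(400,300)),cv2.resize(d,(400,300))]))
E
```

```text
time_s: 8.03
eef_pos: [0.672, -0.1137, 0.1077]
tcp_rot: [2.845, -0.206, 1.268]
ft_force: [-1.9, -0.7, 7.2]
width: 0.458
grasp_force: 3.0
joints [-0.462  0.681  2.042  2.508  0.465 -1.193] bay [18.7  4.1 22.7] pitch below level 42.0 z [ 0.742  0.022 -0.67 ] y [-0.003 -0.999 -0.036] F [-1.9 -0.7  7.2] w 0.46 t 8.0333
```

View pics/w2.png

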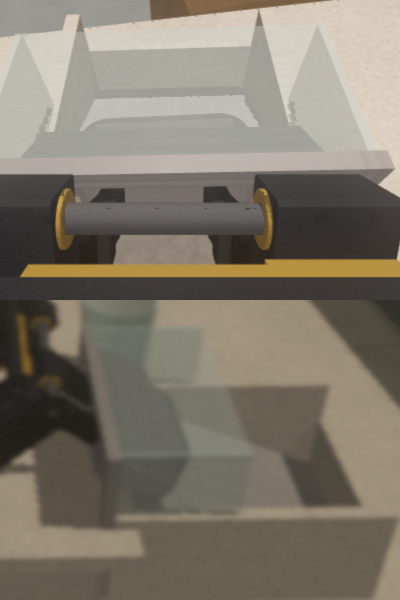

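The wrist crop shows the tin's front edge far inside, at (165,118), with the flap lying on it; the side crop shows it tipping under the hood. I ease the fingers back slightly so it is free to tip and slide.

```bash

python3 -m creep '[{"gripper":138,"slide":[-2,0.3,0],"dr":[0,0,0]},{"gripper":138,"slide":[-2,0.3,0],"dr":[0,0,0]},{"gripper":138,"slide":[0,0,0],"dr":[0,0,0]},{"gripper":138,"slide":[0,0,0],"dr":[0,0,0]},{"gripper":138,"slide":[0,0,0],"dr":[0,0,0]}]'; python3 s.py;
python3 - <<'E'
from h import *
c=robot.read_camera('scene');d=robot.read_camera('side')['frame'][230:370,320:480,::-1]
cv2.imwrite('pics/w3.png',np.hstack([cv2.resize(c['frame'][180:350,140:330,::-1],(400,350)),cv2.resize(d,(400,350))]))
E
```

```text
time_s: 8.55
eef_pos: [0.6659, -0.113, 0.1052]
tcp_rot: [2.849, -0.207, 1.258]
ft_force: [0.0, 0.2, 0.7]
width: 0.461
grasp_force: 0.0
joints [-0.465  0.681  2.053  2.513  0.468 -1.202] bay [12.5  4.1 20.2] pitch below level 42.5 z [ 0.738  0.021 -0.675] y [-0.004 -0.999 -0.035] F [0.  0.2 0.7] w 0.46 t 8.55
```

View pics/w3.png

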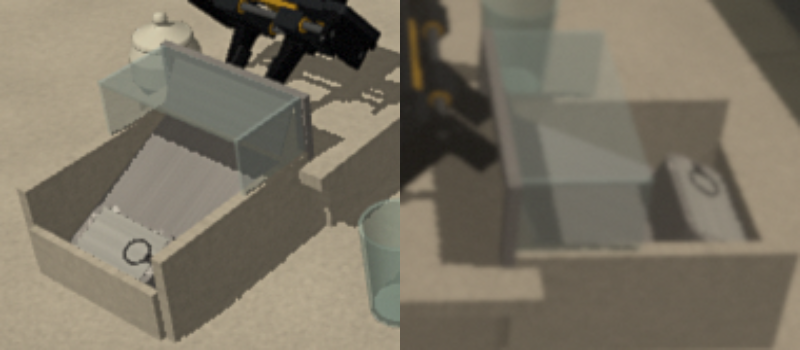

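The tin lies upright at the ramp's foot (scene crop at (130,245), pull ring up; side crop at (705,200)). I now withdraw the fingers straight back along the deck, then up.

```bash

python3 -m creep '[{"gripper":138,"slide":[-8,1,0],"dr":[0,0,0]},{"gripper":138,"slide":[-8,1,0],"dr":[0,0,0]},{"gripper":138,"slide":[-8,1,0],"dr":[0,0,0]},{"gripper":138,"slide":[-8,1,0],"dr":[0,0,0]},{"gripper":138,"slide":[-10,1.3,0],"dr":[0,0,0]},{"gripper":138,"slide":[-10,1.3,0],"dr":[0,0,0]},{"gripper":138,"slide":[-10,1.3,0],"dr":[0,0,0]},{"gripper":138,"slide":[-10,1.3,0],"dr":[0,0,0]}]' >/dev/null; python3 s.py
python3 -m creep '[{"gripper":138,"slide":[-6,0.8,6],"dr":[0,0,0]},{"gripper":138,"slide":[-4,0.5,10],"dr":[0,0,0]},{"gripper":138,"slide":[0,0,10],"dr":[0,0,0]},{"gripper":138,"slide":[0,0,10],"dr":[0,0,0]},{"gripper":138,"slide":[0,0,10],"dr":[0,0,0]},{"gripper":138,"slide":[0,0,5],"dr":[0,0,0]},{"gripper":138,"slide":[0,0,0],"dr":[0,0,0]},{"gripper":138,"slide":[0,0,0],"dr":[0,0,0]}]' >/dev/null; python3 s.py
python3 - <<'E'
from h import *
c=robot.read_camera('wrist');d=robot.read_camera('side')['frame'][200:400,200:480,::-1]
cv2.imwrite('pics/w4.png',np.hstack([cv2.resize(c['frame'][50:350,120:520,::-1],(400,300)),cv2.resize(d,(400,300))]))
E
```

```text
joints [-0.535  0.673  2.241  2.582  0.63  -1.36 ] bay [-61.3   4.4  20.7] pitch below level 42.4 z [ 0.738  0.021 -0.675] y [-0.004 -0.999 -0.035] F [-1.2 -0.1 -0.3] w 0.46 t 9.3167
joints [-0.546  0.523  2.235  2.422  0.507 -1.184] bay [-70.2   4.3  72.2] pitch below level 42.4 z [ 0.738  0.021 -0.674] y [-0.004 -0.999 -0.035] F [-0.   0.9  0.4] w 0.46 t 9.9833
```

View pics/w4.png

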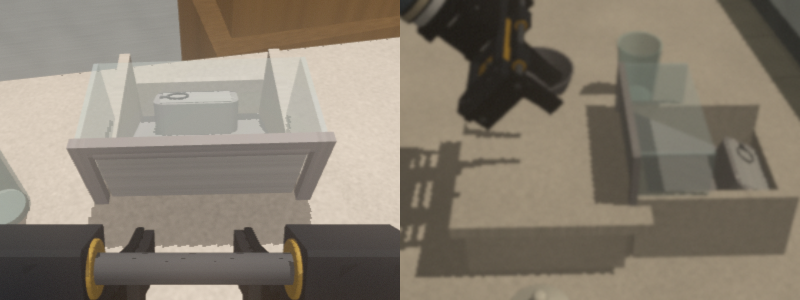

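The flap hangs shut at (205,172), the tin rests at the ramp's foot at (195,112), and the gripper is clear of everything. I let it settle, then hand in.

```bash

python3 -m creep '[{"gripper":138,"slide":[0,0,0],"dr":[0,0,0]},{"gripper":138,"slide":[0,0,0],"dr":[0,0,0]},{"gripper":138,"slide":[0,0,0],"dr":[0,0,0]},{"gripper":138,"slide":[0,0,0],"dr":[0,0,0]},{"gripper":138,"slide":[0,0,0],"dr":[0,0,0]},{"gripper":138,"slide":[0,0,0],"dr":[0,0,0]},{"gripper":138,"slide":[0,0,0],"dr":[0,0,0]},{"gripper":138,"slide":[0,0,0],"dr":[0,0,0]}]' >/dev/null
python3 -c "
from plant import robot
print(robot.sign_off())"
```

```text
the job is handed in; nothing more can be done
None
```

The tin went through the flap and lies upright at the foot of the ramp; the flap is shut, the fingers are clear, and the job was handed in at about 11 s with the bowl, tumbler and honey pot not touched.

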